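# Seat the block on its parallels in the bench vise

## Robot

A 6-joint arm with a two-finger parallel gripper is mounted at the origin on the work surface. World frame = base frame: x ahead of the robot, y to its left, z up, the work surface at z = 0. Lengths are in m, angles in rad, forces in N, time in s.
With the tool pointing down it reaches from about 0.3 to 1 m from the base axis. Payload 5.1 kg.
Tool frame: the origin (TCP) lies midway between the tips of the shut fingers; the grasp point (between the pads) lies bot.tcp_to_grasp behind it (bot.tcp_to_grasp is the distance from the TCP to the grasp point, in m); z points along the fingers, y is the direction in which the jaws open and shut (so a half turn about z gives the same grasp; the last joint's range is limited). The gripper opens to 95 mm and grips with 3 to 60 N. Pads are 20 mm wide; open, the fingers measure 119 mm over their backs; the gripper's body (75 mm by 180 mm) begins 59 mm behind the grasp point.
Start: joints at [1.074, 0.124, 1.65, -0, 1.367, -0.083], TCP at [0.261, 0.595, 0.215] pointing down, gripper open.
Joint ranges: [-2.61, 2.61], [-1.02, 2.33], [0.03, 2.71], [-1.35, 4.49], [0.32, 2.68], [-2.91, 2.91]. Speed limits (rad/s): [2.57, 2.57, 3.14, 3.14, 3.14, 3.14].

## Interface

Orientations are given as [roll, pitch, yaw] about the fixed x, y, z axes, in that order (R = Rz(yaw) Ry(pitch) Rx(roll)).
In Python, from station import bot gives the robot as it stands. The module is installed in compiled form; this text tells all that it offers.
- The arm moves only by the tool carry_out, never from a script. Its argument "moves" is one flat list of numbers, 4 for each row, row after row: the shift along the tool's x, y, z in m, then the turn about the tool's z in degrees. A call has 1 to 8 rows; each row is the pose to reach, as a shift and turn from the pose commanded when the call began, along the tool's axes at that moment; what a row does not reach only later rows make up. A row lasts 1/8 s, in which the tool goes at most 62.5 mm and 10.7 degrees, less where a joint would pass 70% of its speed; a pose out of reach is approached as far as the arm can. A call with a gripper value outside its range is refused whole. "claw" is the finger opening in m, from 0 to 0.0951, set as the call begins (left out, the last holds). The fingers move at their own pace and stop on an object; the grip force is fixed at half the most. Time passes only in rows, so rows that repeat a pose let the fingers close. It gives the time, the measured TCP pose, the force and the opening at its end, in the units of the state.
- bot.read_state(): the state, without advancing time (a new reading comes with each control period).
- bot.capture(name): name is "side" or "top" or "wrist"; returns the picture (420x560x3 uint8, red, green, blue); there is no depth.
- bot.camera_model(name): a dict with "fx", "fy", "cx", "cy" (pixels), "rvec" (rotation vector, rad) and "tvec" (3), from world to camera coordinates, as OpenCV has them; the wrist camera has in their place "mount" (4x4, takes a point from camera to tool coordinates, whose origin is the TCP and whose axes are the flange's). Camera axes: x right, y down, z forward; pixel columns grow to the right and rows downward; lengths in m; the calibration is good to about 2 mm. A picture is of the moment at which its call begins: read the wrist's pose just before it. camera_model takes no time and is no camera call.
- bot.hand_in(): hands the job in, once; it reports no verdict.
The state is a dict: "clock": time; "joints": joint angles; "joint_vel": joint speeds; "effort": joint torques, N m; "tool_pos": TCP position; "orientation": TCP orientation; "ft_force": force on the tool from outside, world axes, zero at the start; "torque": the same for the moment, N m; "gripper_width": finger opening in m.
Only numpy, scipy, OpenCV 4.12 (cv2) and the standard library are available. Lean on these libraries where they do the work, as an engineer would, in place of code of your own. Each camera call takes 0.05 s, during which the arm holds its last target.

## Task

The aluminium block gripped in the bench vise has lifted off the two steel parallels under it. Take the white nylon tamper from the rubber mat and with it, not with the bare gripper, press or tap the block down, firmly but without hard blows, until it bears firmly on both parallels; then nudge an end of the parallel at the moving jaw, with the fingertips or the tamper, to check that it no longer slides. Finish with the tamper standing upright on the mat again, both parallels where they were and everything else undisturbed.

Things in the scene. Friction and masses are not known exactly. Their poses are not given: they have to be found in the camera images.
- vise: Dark grey bench vise fixed to the bench, 90 mm wide (y), 260 mm long (x). Origin: on the bench top under the middle of the gripped block, z up. Fixed jaw on the -x side; moving jaw on the +x side, towards the screw and crossbar (170 mm out). Bed top 45 mm above the bench, jaws 90 mm long with tops at 91 mm, 73 mm apart. Beyond y = -56 and +56 mm all is free but for the ends of the parallels
- block: Plain aluminium block held between the jaws, 70 mm (its x, jaw to jaw) by 72 mm (y) by 45 mm high. Origin: centre of its underside, z up. Seated, it lies level on both parallels, its underside 70 mm and its top 115 mm above the bench. It starts 4 to 7 mm too high and rocked about its y axis by 0.03 to 0.05 rad, the moving-jaw (+x) side higher. More than 40 N bruises it
- block_top (a point): Centre of the block's top, 45 mm above its origin. The jaws' grip holds the block where it is left: it sinks under about 4 N; once its low side rests on a parallel, a little more over the high side (15 mm from the middle) or 6 to 7 N in the middle rocks it level; bearing on both it stops dead and the force climbs steeply. A firm press of about 20 N, last in the middle, leaves both parallels trapped; one of 6 N does not
- parallel_fixed: Loose ground steel bar on edge on the vise bed, 10 mm thick (x) by 130 mm long (y) by 25 mm high, along the fixed jaw, its middle 29 mm from the vise middle towards -x of the vise; each end stands out about 20 mm past the jaws. Origin: centre of its underside. 0.2 kg
- parallel_moving: The same bar along the moving jaw, 29 mm towards +x of the vise. When trapped its ends, 45 to 70 mm above the bench, stay put under a nudge of 3 to 4 N along y; loose, it slides
- tamper: White nylon tamper standing upright on the mat: round, 120 mm tall, 0.11 to 0.18 kg; head at the bottom 36 mm across and 18 mm high with a flat face 26 mm across; handle 28 mm across from 26 mm up to the top. Origin: centre of the bottom face. z up. Grip the handle
- mat: Black rubber tool mat fixed to the bench, 280 mm (its x) by 130 mm (y), 4 mm thick. Origin: centre of its underside, so its top is at z = 4 mm. Tamper, brass drift and jar stand in a row along its x, 85 mm apart in any order
- drift: Stepped brass drift, a bystander standing on the mat, 24 mm across, narrowing to 14 mm, 85 mm tall. Origin: centre of its bottom
- jar: Black plastic jar, a bystander standing on the mat, 48 mm across, 65 mm tall. Origin: centre of its bottom
- jar_tall: Black plastic jar, a bystander on the bench to the left, 52 mm across, 85 mm tall. Origin: centre of its bottom
- carton: Cardboard box, a bystander on the bench to the right, 90 x 120 x 60 mm. Origin: centre of its underside
- hose_clamp_big: Steel hose clamp lying on the bench, a bystander, 90 mm across, 12 mm high. Origin: middle of the ring at its underside
- hose_clamp_small: Steel hose clamp lying on the bench, a bystander, 56 mm across, 12 mm high. Origin: middle of the ring at its underside
- screwdriver: Screwdriver lying on the bench, a bystander. Origin: under its middle

How it is judged:
On the way, in this order (a step that is already met when the one before it is completed fails the run):
1. the tamper is lifted clear of the mat (z of tamper in the frame of mat above 0.03 m), for 0.2 s.
2. the block, pressed down, bears on both parallels (over 0.5 N on each) and is level within 0.012 rad (contact force between each of parallel_fixed, parallel_moving and block above 0.5 N and angle between the z axis of block and the z axis of vise, either way round below 0.012 rad), for 0.2 s.
3. the moving-jaw parallel is nudged with the fingers or the tamper with more than 0.5 N, while the block bears on it (contact force between parallel_moving and block above 0.5 N and contact force between any of the fingers, tamper and parallel_moving above 0.5 N), for 0.02 s.
At the end, for the whole second after the job is handed in: The block bears on both parallels with more than 0.5 N each and is level in the vise within 0.012 rad; both parallels are within 8 mm of where they started; the tamper stands upright (within 0.1 rad) and at rest on the mat, its middle inside the mat's edge (all of step 2 and distance of each of parallel_fixed, parallel_moving from where it was at the start of the episode below 0.008 m and angle between tamper's own z axis and vertical below 0.1 rad and z of tamper in the frame of mat between 0.001 and 0.008 m and x of tamper in the frame of mat between -0.14 and 0.14 m and y of tamper in the frame of mat between -0.065 and 0.065 m and linear speed of tamper below 0.02 m/s); the robot touches nothing.
It fails at once if the block is pressed or struck with more than 40 N (contact force between any of tamper, the arm and block above 40 N).
It fails at once if the bare gripper pushes on the block (over 3 N) (contact force between the fingers and block above 3 N).
It fails at once if a bystander is moved more than 30 mm (distance of any of drift, jar, jar_tall, carton, hose_clamp_big, hose_clamp_small, screwdriver from where it was at the start of the episode above 0.03 m).
It also fails if it takes over 72 s, if anything falls off the work surface, if the arm or the gripper's body presses on something with over 40 N, if the wrist force passes 120 N, or if a joint passes its speed limit or range.

## Working session

There is one attempt and no reset: what is moved stays moved. The work goes in short steps, Python scripts to look and compute and a tool call to move; the robot and the scene stay as the last step left them, time stands still between calls to the robot, and variables do not carry over. Pictures are saved under pics/ and viewed, and the job is handed in when it is done.

Besides the shell and the picture viewer there is one more tool, called after "Emit:" by a JSON object that holds its "api" and its "payload". carry_out: Moves the arm, as the interface text tells. Its arguments: {"type":"object","properties":{"moves":{"type":"array","items":{"type":"number"}},"claw":{"type":"number"}},"required":["moves"]}

```bash
mkdir -p pics; python3 - <<'E'
from station import bot
import cv2
s=bot.read_state()
print(s, bot.tcp_to_grasp)
for n in ["side","top","wrist"]:
    im=bot.capture(n); cv2.imwrite(f"pics/{n}0.png",im[:,:,::-1])
    m=bot.camera_model(n); print(n,m)
E
```

```text
{'clock': 0.0, 'joints': array([ 1.07436365e+00,  1.24495173e-01,  1.65169831e+00, -3.41373998e-05,
        1.36749759e+00, -8.26164062e-02]), 'joint_vel': array([-0.00061066,  0.00038335, -0.00082829,  0.00089912,  0.00022772,
        0.00068385]), 'effort': array([-1.81134532e-03, -4.17628491e+01, -3.59913075e+01,  7.71815283e-02,
        4.95343795e-02, -1.60303530e-04]), 'tool_pos': array([0.26110064, 0.59453607, 0.21337911]), 'orientation': array([-3.13949863e+00, -1.39861144e-04,  2.72778317e+00]), 'ft_force': array([-0.21968845, -0.25523227, -0.33294255]), 'torque': array([ 7.10495232e-05,  3.87625162e-03, -8.07022036e-03]), 'gripper_width': 0.09521336517500552} 0.0188
side {'fx': 463.4680103162987, 'fy': 463.4680103162987, 'cx': 284.894998158649, 'cy': 212.9829898584519, 'rvec': array([ 2.10773399, -0.20817438,  0.10358789]), 'tvec': array([-0.5771033 ,  0.14706793,  1.22743154])}
top {'fx': 398.8604797406238, 'fy': 398.8604797406238, 'cx': 277.8049660508846, 'cy': 202.22767444377718, 'rvec': array([ 2.19726887, -2.18236893,  0.05096032]), 'tvec': array([-6.06175693e-04,  5.82373547e-01,  1.36307547e+00])}
wrist {'fx': 337.2959998518497, 'fy': 337.2959998518497, 'cx': 273.78460432427636, 'cy': 208.6275713181357, 'mount': array([[ 1.14354056e-03, -9.66242792e-01, -2.57630665e-01,
         7.15787044e-02],
       [ 9.99998763e-01,  1.38311327e-03, -7.48684470e-04,
        -4.04947452e-04],
       [ 1.07974336e-03, -2.57629490e-01,  9.66243178e-01,
        -1.70864129e-01],
       [ 0.00000000e+00,  0.00000000e+00,  0.00000000e+00,
         1.00000000e+00]])}
```

View pics/top0.png

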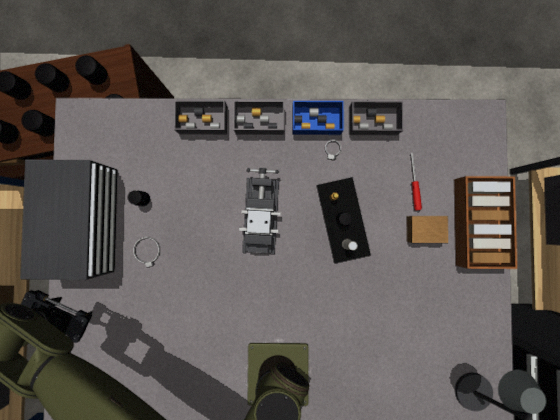

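View pics/side0.png

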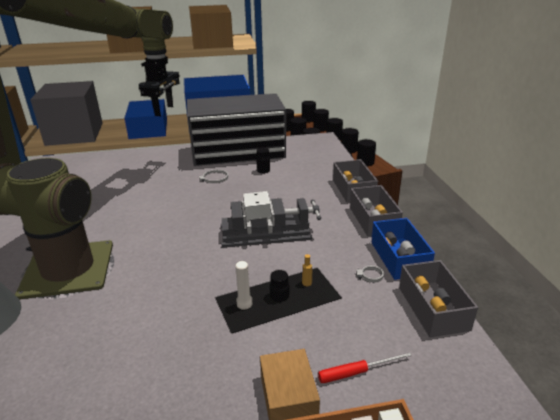

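View pics/wrist0.png

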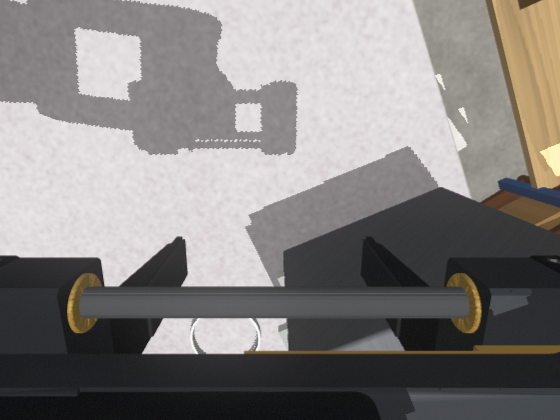

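```bash
cat > h.py <<'E'
import numpy as np,cv2
from station import bot
from scipy.spatial.transform import Rotation as Ro
def cam(n,s=None):
    m=bot.camera_model(n)
    K=np.array([[m['fx'],0,m['cx']],[0,m['fy'],m['cy']],[0,0,1]])
    if n=='wrist':
        T=np.eye(4);T[:3,:3]=Ro.from_euler('xyz',s['orientation']).as_matrix();T[:3,3]=s['tool_pos']
        C=T@m['mount'];R=C[:3,:3].T;t=-R@C[:3,3]
    else: R=cv2.Rodrigues(m['rvec'])[0];t=np.array(m['tvec'])
    return K,R,t
def back(c,uv,z):
    K,R,t=c;d=R.T@np.linalg.solve(K,[uv[0],uv[1],1]);o=-R.T@t
    return o+d*(z-o[2])/d[2]
def proj(c,P):
    K,R,t=c;p=K@(R@np.asarray(P,float)+t);return p[:2]/p[2]
E
python3 - <<'E'
import cv2
t=cv2.imread('pics/top0.png');cv2.imwrite('pics/top0z.png',cv2.resize(t[160:270,230:380],None,fx=5,fy=5,interpolation=cv2.INTER_CUBIC))
t=cv2.imread('pics/side0.png');cv2.imwrite('pics/side0z.png',cv2.resize(t[180:330,205:355],None,fx=4,fy=4,interpolation=cv2.INTER_CUBIC))
E
```

```text
(no output)
```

View pics/top0z.png

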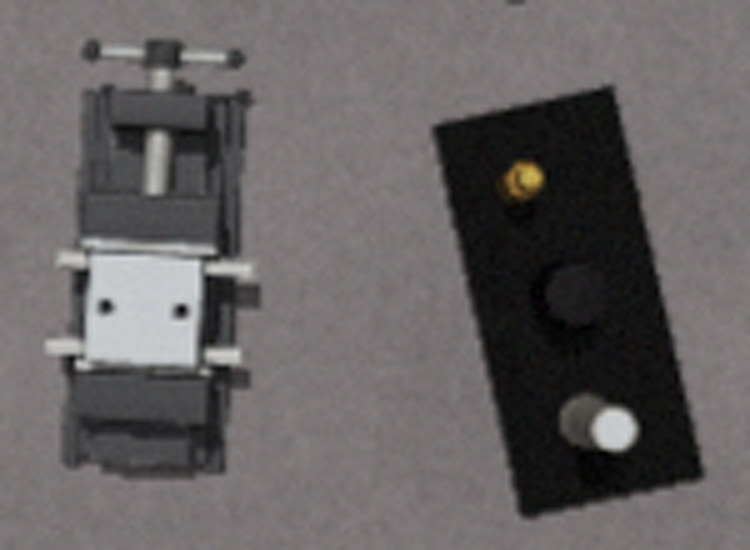

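View pics/side0z.png

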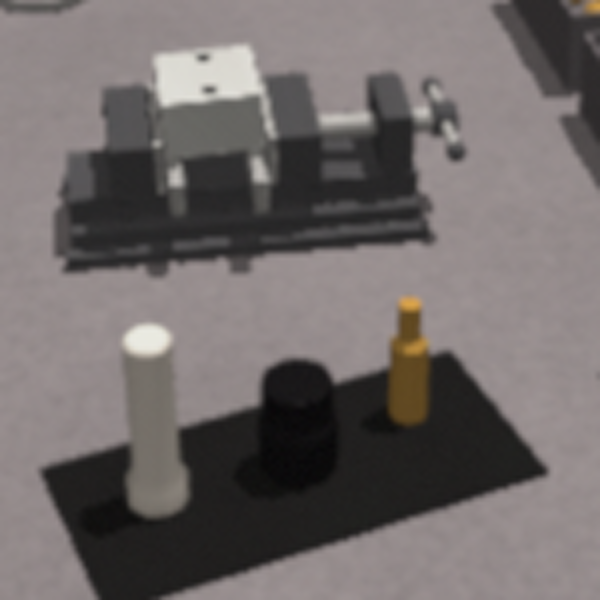

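```bash
python3 - <<'E'
from h import *
T=cam('top');S=cam('side')
zt=lambda x,y:((x+.5)/5-.5+230,(y+.5)/5-.5+160)
zs=lambda x,y:((x+.5)/4-.5+205,(y+.5)/4-.5+180)
print('tamp top',back(T,zt(614,429),.124),back(S,zs(148,340),.124))
print('tamp base side',back(S,zs(157,497),.004+.005))
mc=[back(T,zt(*p),.004) for p in [(435,127),(613,88),(704,477),(527,516)]]
print('mat',np.mean(mc,0),mc, np.degrees(np.arctan2(*((mc[0]-mc[3])[[1,0]]))))
bc=[back(T,zt(*p),.121) for p in [(90,254),(203,257),(200,367),(85,362)]]
print('block',np.mean(bc,0),np.array(bc))
print('block side',np.mean([back(S,zs(*p),.121) for p in [(153,55),(252,46),(267,95),(163,104)]],0))
# parallels ends
for nm,p in dict(mL=(57,259),mR=(254,270),fL=(46,348),fR=(242,356)).items(): print(nm,back(T,zt(*p),.07))
print('jar',back(T,zt(578,295),.069),'drift',back(T,zt(524,181),.089))
E
```

```text
tamp top [ 0.4412828  -0.23440332  0.124     ] [ 0.44458663 -0.2392198   0.124     ]
tamp base side [ 0.44308163 -0.24011365  0.009     ]
mat [ 0.52342661 -0.22523222  0.004     ] [array([ 0.6441674 , -0.13162529,  0.004     ]), array([ 0.67230298, -0.25587214,  0.004     ]), array([ 0.40248056, -0.31782702,  0.004     ]), array([ 0.37475549, -0.19560444,  0.004     ])] 13.35897340561555
block [0.51445763 0.06357406 0.121     ] [[0.54986765 0.09871355 0.121     ]
 [0.54844    0.02655369 0.121     ]
 [0.47843798 0.02789819 0.121     ]
 [0.4810849  0.1011308  0.121     ]]
block side [0.52032274 0.05756886 0.121     ]
mL [0.5481109  0.12487882 0.07      ]
mR [ 0.54169938 -0.00596018  0.07      ]
fL [0.4891017  0.13145901 0.07      ]
fR [0.48474425 0.00160067 0.07      ]
jar [ 0.52662861 -0.2206858   0.069     ] drift [ 0.60066158 -0.18233428  0.089     ]
```

Emit:
{"api": "carry_out", "payload": {"moves": [-0.032, -0.043, -0.02, -2.8, -0.064, -0.087, -0.03, -5.5, -0.096, -0.13, -0.03, -8, -0.128, -0.175, -0.03, -11, -0.16, -0.218, -0.03, -14, -0.19, -0.262, -0.03, -17, -0.222, -0.306, -0.03, -20, -0.25, -0.345, -0.03, -21.7], "claw": 0.07}}

```text
clock: 1.15
tool_pos: [0.3514, 0.177, 0.2445]
orientation: [-3.142, 0.0, 3.108]
ft_force: [1.1, -0.8, -0.3]
gripper_width: 0.0699
```

Emit:
{"api": "carry_out", "payload": {"moves": [-0.013, -0.052, 0, 0, -0.026, -0.104, 0, 0, -0.039, -0.156, 0, 0, -0.052, -0.208, 0, 0, -0.065, -0.26, 0, 0, -0.078, -0.312, 0, 0, -0.092, -0.364, 0, 0, -0.105, -0.411, 0, 0]}}

```text
clock: 2.15
tool_pos: [0.442, -0.2376, 0.2444]
orientation: [3.141, -0.0, 3.106]
ft_force: [0.6, 0.1, 0.3]
gripper_width: 0.07
```

```bash
python3 - <<'E'
from h import *
s=bot.read_state(); im=bot.capture('wrist'); cv2.imwrite('pics/w1.png',im[:,:,::-1])
np.save('w1.npy',np.r_[s['tool_pos'],s['orientation']]); print(s['tool_pos'],s['orientation'])
E
```

```text
[ 0.44198085 -0.23764772  0.24437038] [ 3.14130224e+00 -1.22772739e-04  3.10550658e+00]
```

View pics/w1.png

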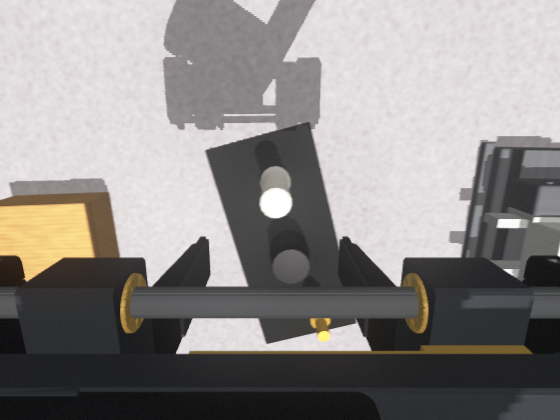

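Emit:
{"api": "carry_out", "payload": {"moves": [0, 0.0015, 0.04, 0, 0, 0.0015, 0.085, 0, 0, 0.0015, 0.13, 0, 0, 0.0015, 0.155, 0, 0, 0.0015, 0.163, 0, 0, 0.0015, 0.163, 0]}}

```text
clock: 2.95
tool_pos: [0.4422, -0.2341, 0.0818]
orientation: [3.141, -0.0, 3.107]
ft_force: [-1.0, -0.7, 0.8]
gripper_width: 0.07
```

Emit:
{"api": "carry_out", "payload": {"moves": [0, 0, 0, 0, 0, 0, 0, 0, 0, 0, 0, 0, 0, 0, 0, 0], "claw": 0.0}}

```text
clock: 3.45
tool_pos: [0.4423, -0.2343, 0.082]
orientation: [-3.141, 0.0, 3.106]
ft_force: [0.1, 0.2, -1.3]
gripper_width: 0.0358
```

Emit:
{"api": "carry_out", "payload": {"moves": [0, 0, 0, 0, 0, 0, 0, 0, 0, 0, 0, 0]}}

```text
clock: 3.82
tool_pos: [0.4422, -0.2342, 0.0817]
orientation: [3.142, 0.0, 3.107]
ft_force: [0.1, 0.0, 0.8]
gripper_width: 0.0274
```

Emit:
{"api": "carry_out", "payload": {"moves": [0, 0, -0.04, 0, 0, 0, -0.09, 0, 0, 0, -0.14, 0, -0.01, 0.04, -0.18, 0, -0.02, 0.09, -0.18, 0, -0.03, 0.14, -0.18, 0, -0.03, 0.18, -0.18, 0, -0.03, 0.18, -0.18, 0]}}

```text
clock: 4.82
tool_pos: [0.4782, -0.0533, 0.2611]
orientation: [3.141, -0.001, 3.111]
ft_force: [-0.8, -0.1, -1.5]
gripper_width: 0.0274
```

```bash
python3 - <<'E'
from h import *
s=bot.read_state(); im=bot.capture('wrist'); cv2.imwrite('pics/w2.png',im[:,:,::-1])
np.save('w2.npy',np.r_[s['tool_pos'],s['orientation']]); print(s['tool_pos'],s['orientation'],s['ft_force'])
im=bot.capture('side')[:,:,::-1]; cv2.imwrite('pics/s2.png',im); cv2.imwrite('pics/s2z.png',cv2.resize(im[150:310,190:350],None,fx=3.7,fy=3.7,interpolation=cv2.INTER_CUBIC))
E
```

```text
[ 0.47815611 -0.05330189  0.2610874 ] [ 3.14129120e+00 -8.41203723e-04  3.11063179e+00] [-0.82915673 -0.05027676 -1.50007182]
```

View pics/w2.png

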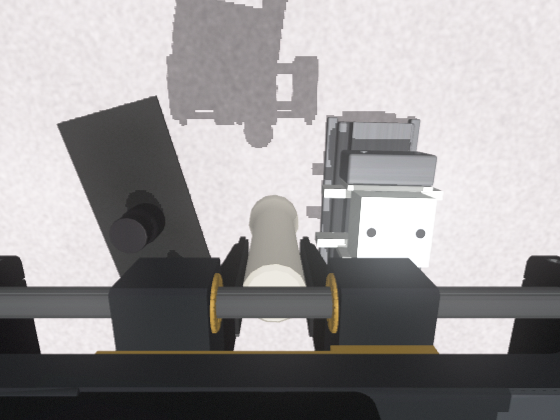

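View pics/s2z.png

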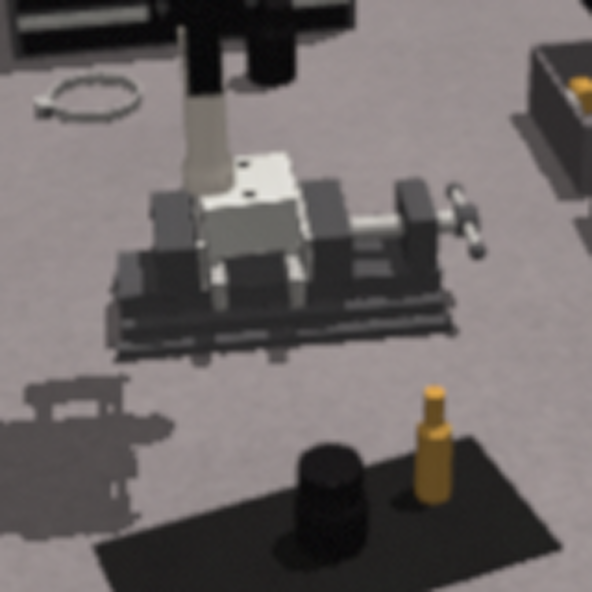

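```bash
python3 - <<'E'
from h import *
a=np.load('w2.npy');C=cam('wrist',dict(tool_pos=a[:3],orientation=a[3:]))
for p in [(350,191),(433,192),(371,233),(420,234),(430,266),(347,262)]: print(p,back(C,p,.121))
for p in [(316,240),(325,193),(441,194),(336,193)]: print('par',p,back(C,p,.07))
T=cam('top');zt=lambda x,y:((x+.5)/5-.5+230,(y+.5)/5-.5+160)
print([back(T,zt(*p),.121) for p in [(106,307),(181,311)]])
E
```

```text
(350, 191) [0.47397169 0.0177128  0.121     ]
(433, 192) [0.47724953 0.09581977 0.121     ]
(371, 233) [0.51630514 0.039291   0.121     ]
(420, 234) [0.51874171 0.08698364 0.121     ]
(430, 266) [0.55286823 0.09970356 0.121     ]
(347, 262) [0.54610683 0.01675418 0.121     ]
par (316, 240) [ 0.54087586 -0.00797575  0.07      ]
par (325, 193) [0.48645843 0.00176628 0.07      ]
par (441, 194) [0.49135384 0.12899703 0.07      ]
par (336, 193) [0.48681603 0.0138239  0.07      ]
[array([0.51614461, 0.08813236, 0.121     ]), array([0.51393172, 0.04029522, 0.121     ])]
```

Emit:
{"api": "carry_out", "payload": {"moves": [-0.01, 0.04, 0, 0, -0.02, 0.08, 0, 0, -0.034, 0.118, 0, 0, -0.034, 0.118, 0.025, 0, -0.034, 0.118, 0.044, 0, -0.034, 0.118, 0.05, 0, -0.034, 0.118, 0.05, 0]}}

```text
clock: 5.8
tool_pos: [0.5163, 0.0606, 0.2112]
orientation: [-3.141, -0.001, 3.105]
ft_force: [-0.5, -0.5, -1.2]
gripper_width: 0.0271
```

```bash
python3 - <<'E'
from h import *
s=bot.read_state(); print(s['tool_pos'],s['orientation'],s['ft_force'])
im=bot.capture('side')[:,:,::-1]; cv2.imwrite('pics/s3z.png',cv2.resize(im[150:250,200:340],None,fx=5,fy=5,interpolation=cv2.INTER_CUBIC))
im=bot.capture('wrist')[:,:,::-1]; cv2.imwrite('pics/w3.png',im)
print(bot.read_state()['ft_force'])
E
```

```text
[0.51634484 0.06055336 0.21123177] [-3.14149610e+00 -8.78817818e-04  3.10512276e+00] [-0.54071455 -0.48469929 -1.18274626]
[ 0.28893523  0.66712244 -0.39479013]
```

View pics/s3z.png

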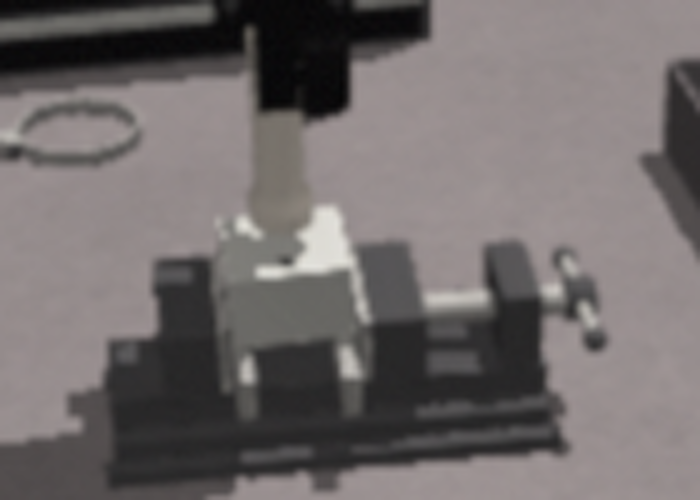

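View pics/w3.png

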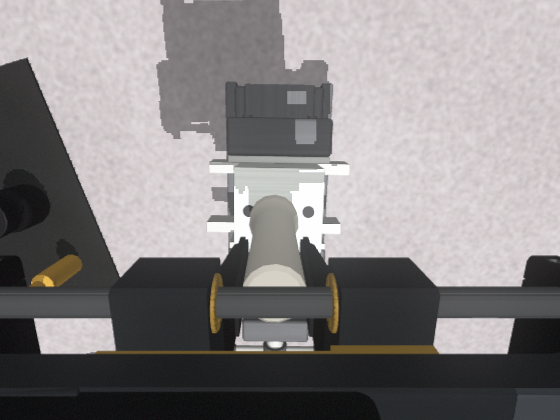

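Emit:
{"api": "carry_out", "payload": {"moves": [0, 0.003, 0.004, 0, 0, 0.003, 0.008, 0, 0, 0.003, 0.01, 0, 0, 0.003, 0.011, 0, 0, 0.003, 0.012, 0, 0, 0.003, 0.013, 0, 0, 0.003, 0.014, 0]}}

```text
clock: 6.78
tool_pos: [0.5167, 0.0644, 0.1978]
orientation: [3.142, 0.0, 3.107]
ft_force: [-0.4, -0.7, 3.1]
gripper_width: 0.0269
```

Emit:
{"api": "carry_out", "payload": {"moves": [0, 0, 0.0005, 0, 0, 0, 0.001, 0, 0, 0, 0.0015, 0, 0, 0, 0.002, 0]}}

```text
clock: 7.28
tool_pos: [0.5169, 0.0644, 0.196]
orientation: [3.142, 0.001, 3.107]
ft_force: [-0.7, -0.3, 2.2]
gripper_width: 0.0279
```

Emit:
{"api": "carry_out", "payload": {"moves": [0, 0, 0.0005, 0, 0, 0, 0.001, 0, 0, 0, 0.0015, 0]}}

```text
clock: 7.65
tool_pos: [0.5168, 0.0644, 0.1942]
orientation: [3.142, 0.0, 3.107]
ft_force: [-0.1, 0.2, 4.2]
gripper_width: 0.0274
```

Emit:
{"api": "carry_out", "payload": {"moves": [0, 0, 0.0005, 0, 0, 0, 0.001, 0]}}

```text
clock: 7.9
tool_pos: [0.5171, 0.0643, 0.1936]
orientation: [-3.142, 0.001, 3.107]
ft_force: [0.6, -0.4, 4.2]
gripper_width: 0.0277
```

Emit:
{"api": "carry_out", "payload": {"moves": [0, 0, 0.0005, 0]}}

```text
clock: 8.02
tool_pos: [0.5172, 0.0643, 0.1932]
orientation: [-3.142, 0.002, 3.107]
ft_force: [1.4, -0.3, 5.2]
gripper_width: 0.0276
```

Emit:
{"api": "carry_out", "payload": {"moves": [0, 0, 0.0005, 0]}}

```text
clock: 8.15
tool_pos: [0.5174, 0.0643, 0.193]
orientation: [3.142, 0.002, 3.107]
ft_force: [1.3, -0.6, 5.6]
gripper_width: 0.0272
```

Emit:
{"api": "carry_out", "payload": {"moves": [0, 0, 0.0005, 0]}}

```text
clock: 8.28
tool_pos: [0.5176, 0.0643, 0.1929]
orientation: [-3.142, 0.003, 3.106]
ft_force: [1.4, -1.0, 8.7]
gripper_width: 0.0276
```

Emit:
{"api": "carry_out", "payload": {"moves": [0, 0, 0.0005, 0]}}

```text
clock: 8.4
tool_pos: [0.5178, 0.0643, 0.1928]
orientation: [-3.142, 0.003, 3.107]
ft_force: [0.5, -0.9, 9.6]
gripper_width: 0.0274
```

Emit:
{"api": "carry_out", "payload": {"moves": [0, 0, 0.0005, 0]}}

```text
clock: 8.52
tool_pos: [0.518, 0.0643, 0.1927]
orientation: [3.142, 0.004, 3.107]
ft_force: [-0.0, -0.4, 10.9]
gripper_width: 0.0276
```

Emit:
{"api": "carry_out", "payload": {"moves": [0, 0, 0.0005, 0, 0, 0, 0.001, 0]}}

```text
clock: 8.78
tool_pos: [0.5182, 0.0643, 0.1927]
orientation: [3.142, 0.004, 3.106]
ft_force: [-0.8, -0.9, 13.5]
gripper_width: 0.0274
```

Emit:
{"api": "carry_out", "payload": {"moves": [0, 0, 0.0005, 0, 0, 0, 0.001, 0]}}

```text
clock: 9.02
tool_pos: [0.5184, 0.0643, 0.1927]
orientation: [3.142, 0.005, 3.106]
ft_force: [-2.1, -0.7, 16.6]
gripper_width: 0.0276
```

Emit:
{"api": "carry_out", "payload": {"moves": [0, 0, 0.0005, 0, 0, 0, 0.001, 0]}}

```text
clock: 9.28
tool_pos: [0.5185, 0.0643, 0.1926]
orientation: [-3.142, 0.005, 3.107]
ft_force: [-3.9, -1.2, 21.1]
gripper_width: 0.0273
```

```bash
python3 - <<'E'
from h import *
im=bot.capture('side')[:,:,::-1]; cv2.imwrite('pics/s4z.png',cv2.resize(im[150:250,200:340],None,fx=5,fy=5,interpolation=cv2.INTER_CUBIC))
print(bot.read_state()['ft_force'])
E
```

```text
[-4.27977094 -0.33006056 19.63210273]
```

View pics/s4z.png

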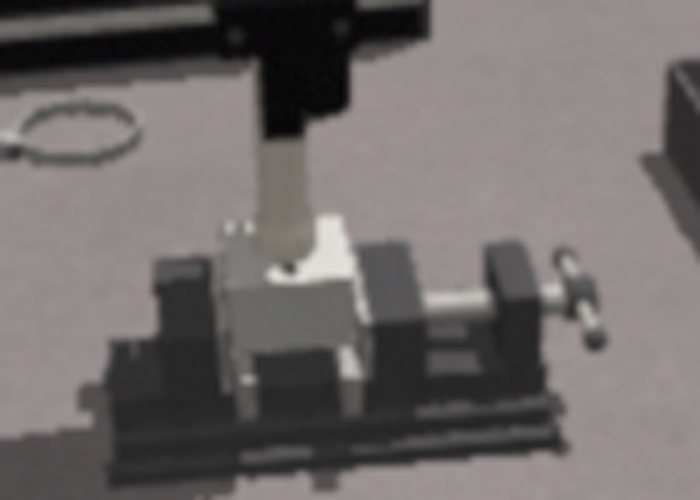

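Emit:
{"api": "carry_out", "payload": {"moves": [0, 0, -0.005, 0, 0, 0, -0.02, 0, 0, 0, -0.04, 0, -0.01, -0.04, -0.04, 0, -0.02, -0.08, -0.04, 0, -0.028, -0.118, -0.04, 0, -0.028, -0.118, -0.04, 0]}}

```text
clock: 10.2
tool_pos: [0.5408, -0.0565, 0.2283]
orientation: [-3.141, 0.0, 3.103]
ft_force: [-0.8, -0.3, -1.6]
gripper_width: 0.0276
```

```bash
python3 - <<'E'
from h import *
s=bot.read_state(); print(s['tool_pos'],s['orientation'],s['ft_force'])
im=bot.capture('side')[:,:,::-1]; cv2.imwrite('pics/s5z.png',cv2.resize(im[150:270,200:340],None,fx=5,fy=5,interpolation=cv2.INTER_CUBIC))
im=bot.capture('wrist')[:,:,::-1]; cv2.imwrite('pics/w5.png',im)
E
```

```text
[ 0.54078207 -0.05652978  0.2282742 ] [-3.14136472e+00  3.48733389e-05  3.10312915e+00] [-0.82748513 -0.27952128 -1.58973941]
```

View pics/s5z.png

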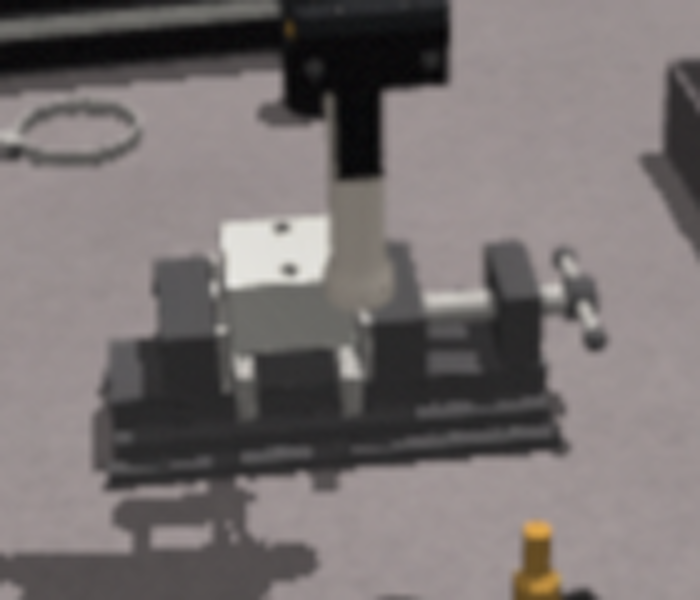

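View pics/w5.png

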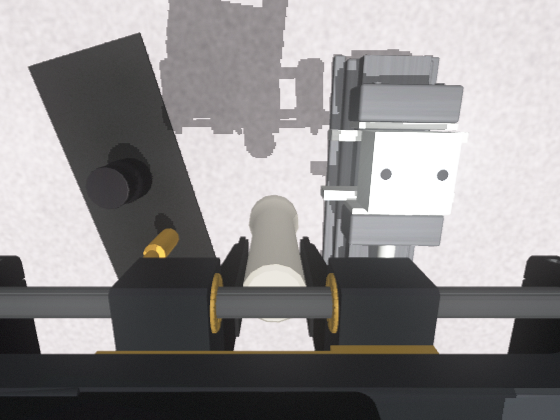

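```bash
python3 - <<'E'
from h import *
a=[0.54078,-0.05653,0.22827,-3.14137,0,3.10313]
C=cam('wrist',dict(tool_pos=np.array(a[:3]),orientation=a[3:]))
print(back(C,(324,194),.07),back(C,(333,135),.07))
E
```

```text
[ 0.54332358 -0.00740965  0.07      ] [0.48601139 0.00111507 0.07      ]
```

Emit:
{"api": "carry_out", "payload": {"moves": [-0.002, 0, 0.04, 0, -0.002, 0, 0.08, 0, -0.002, 0, 0.103, 0, -0.002, 0.01, 0.103, 0, -0.002, 0.02, 0.103, 0, -0.002, 0.024, 0.103, 0, -0.002, 0.024, 0.103, 0]}}

```text
clock: 11.18
tool_pos: [0.5441, -0.0301, 0.126]
orientation: [-3.141, 0.002, 3.108]
ft_force: [0.3, 0.3, -0.1]
gripper_width: 0.0274
```

```bash
python3 - <<'E'
from h import *
s=bot.read_state(); print(s['tool_pos'],s['orientation'],s['ft_force'],s['torque'])
im=bot.capture('side')[:,:,::-1]; cv2.imwrite('pics/s6z.png',cv2.resize(im[150:270,200:340],None,fx=5,fy=5,interpolation=cv2.INTER_CUBIC))
for i in range(1): print(bot.read_state()['ft_force'])
E
```

```text
[ 0.54408598 -0.03014661  0.1260091 ] [-3.14127409e+00  2.17177488e-03  3.10756784e+00] [ 0.28938431  0.30051743 -0.09706878] [0.04355565 0.01526445 0.01376585]
[-0.05557967  0.85208766 -1.81102387]
```

View pics/s6z.png

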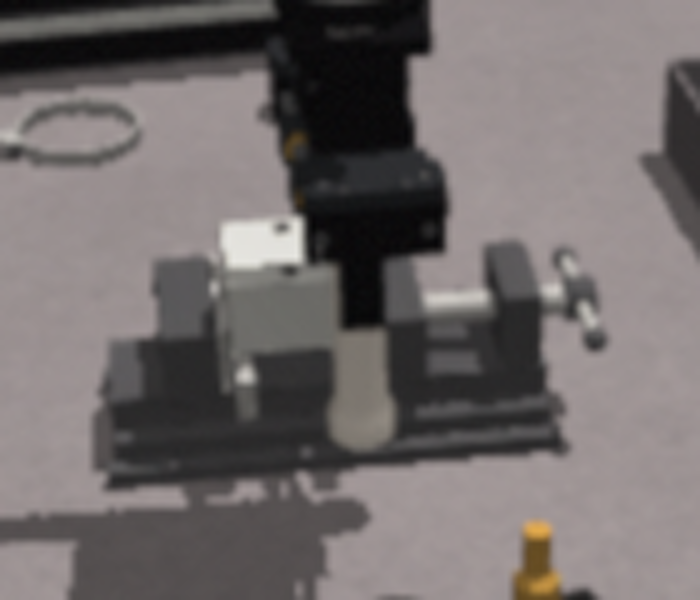

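Emit:
{"api": "carry_out", "payload": {"moves": [0, 0.001, 0, 0, 0, 0.002, 0, 0, 0, 0.003, 0, 0]}}

```text
clock: 11.6
tool_pos: [0.5434, -0.0277, 0.1246]
orientation: [3.142, -0.0, 3.106]
ft_force: [0.5, -0.1, -0.4]
gripper_width: 0.0275
```

Emit:
{"api": "carry_out", "payload": {"moves": [0, 0.001, 0, 0, 0, 0.001, 0, 0]}}

```text
clock: 11.85
tool_pos: [0.5435, -0.0266, 0.1246]
orientation: [-3.142, -0.0, 3.107]
ft_force: [0.3, 0.2, -1.7]
gripper_width: 0.0273
```

Emit:
{"api": "carry_out", "payload": {"moves": [0, 0.001, 0, 0, 0, 0.001, 0, 0]}}

```text
clock: 12.1
tool_pos: [0.5435, -0.0256, 0.1246]
orientation: [3.142, -0.0, 3.107]
ft_force: [0.5, 1.4, -1.5]
gripper_width: 0.0275
```

Emit:
{"api": "carry_out", "payload": {"moves": [0, 0.0005, 0, 0, 0, 0.001, 0, 0]}}

```text
clock: 12.35
tool_pos: [0.5436, -0.0246, 0.1247]
orientation: [3.142, 0.0, 3.107]
ft_force: [-0.7, -0.0, -1.0]
gripper_width: 0.0274
```

Emit:
{"api": "carry_out", "payload": {"moves": [0, 0.0005, 0, 0, 0, 0.0005, 0, 0]}}

```text
clock: 12.6
tool_pos: [0.5436, -0.0241, 0.1247]
orientation: [3.142, -0.0, 3.107]
ft_force: [0.2, 1.1, -1.1]
gripper_width: 0.0274
```

Emit:
{"api": "carry_out", "payload": {"moves": [0, 0.0005, 0, 0, 0, 0.0005, 0, 0]}}

```text
clock: 12.85
tool_pos: [0.5436, -0.0236, 0.1247]
orientation: [-3.142, -0.0, 3.107]
ft_force: [0.4, -0.1, -1.0]
gripper_width: 0.0271
```

Emit:
{"api": "carry_out", "payload": {"moves": [0, 0.0005, 0, 0, 0, 0.0005, 0, 0]}}

```text
clock: 13.1
tool_pos: [0.5436, -0.0234, 0.1247]
orientation: [-3.141, 0.0, 3.107]
ft_force: [-0.5, -1.2, -1.3]
gripper_width: 0.0273
```

Emit:
{"api": "carry_out", "payload": {"moves": [0, 0.0005, 0, 0, 0, 0.0005, 0, 0]}}

```text
clock: 13.35
tool_pos: [0.5436, -0.0232, 0.1247]
orientation: [-3.14, 0.0, 3.107]
ft_force: [-0.2, -2.6, -1.0]
gripper_width: 0.0275
```

Emit:
{"api": "carry_out", "payload": {"moves": [0, 0.0005, 0, 0, 0, 0.0005, 0, 0]}}

```text
clock: 13.6
tool_pos: [0.5437, -0.0227, 0.1247]
orientation: [-3.14, 0.0, 3.107]
ft_force: [0.6, -4.9, -1.2]
gripper_width: 0.0276
```

Emit:
{"api": "carry_out", "payload": {"moves": [0, -0.005, 0, 0, 0, -0.03, 0, 0, 0, -0.05, 0, 0, 0, -0.05, -0.05, 0, 0, -0.05, -0.1, 0, 0, -0.05, -0.103, 0, 0, -0.05, -0.103, 0]}}

```text
clock: 14.48
tool_pos: [0.5416, -0.0721, 0.2271]
orientation: [3.141, -0.0, 3.106]
ft_force: [0.8, 0.4, -1.6]
gripper_width: 0.0281
```

```bash
python3 - <<'E'
from h import *
s=bot.read_state(); print(s['tool_pos'],s['orientation'],s['ft_force'])
im=bot.capture('wrist')[:,:,::-1]; cv2.imwrite('pics/w7.png',im)
im=bot.capture('side')[:,:,::-1]; cv2.imwrite('pics/s7z.png',cv2.resize(im[150:270,200:340],None,fx=5,fy=5,interpolation=cv2.INTER_CUBIC))
E
```

```text
[ 0.54161961 -0.07206124  0.22710964] [ 3.14075628e+00 -4.60937113e-04  3.10628899e+00] [ 0.79319364  0.41468387 -1.59131344]
```

View pics/w7.png

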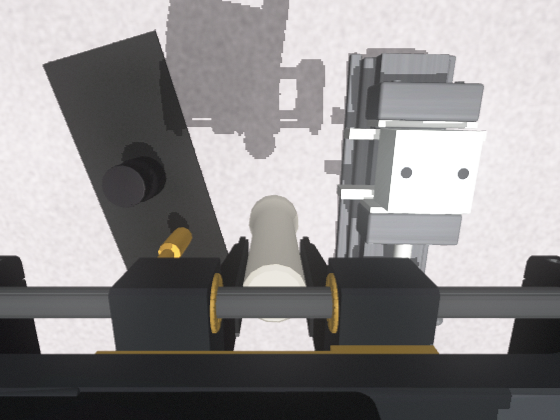

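View pics/s7z.png

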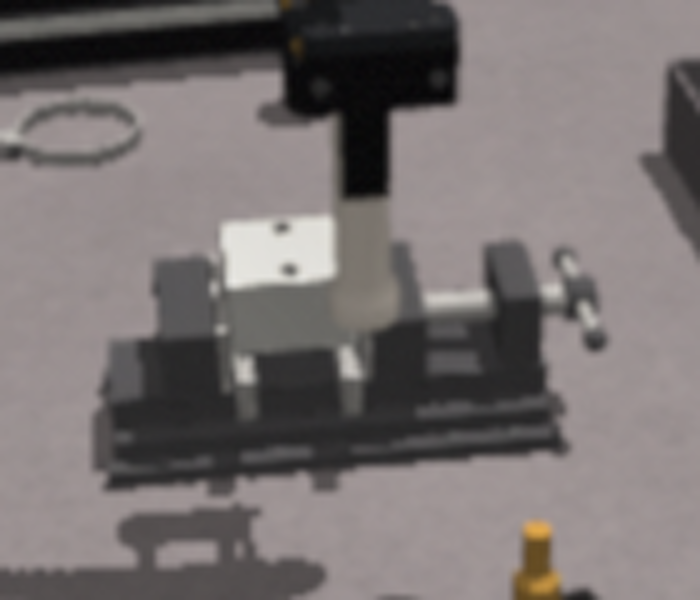

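Emit:
{"api": "carry_out", "payload": {"moves": [0.025, -0.045, 0, 0, 0.05, -0.09, 0, 0, 0.075, -0.135, 0, 0, 0.094, -0.166, 0, 0, 0.094, -0.166, 0.05, 0, 0.094, -0.166, 0.1, 0, 0.094, -0.166, 0.13, 0, 0.094, -0.166, 0.137, 0]}}

```text
clock: 15.58
tool_pos: [0.4393, -0.2328, 0.0862]
orientation: [3.137, -0.007, 3.106]
ft_force: [0.4, -0.4, -0.9]
gripper_width: 0.0272
```

Emit:
{"api": "carry_out", "payload": {"moves": [0, 0, 0.002, 0, 0, 0, 0.003, 0, 0, 0, 0.004, 0]}}

```text
clock: 15.95
tool_pos: [0.443, -0.2353, 0.0881]
orientation: [-3.14, 0.002, 3.107]
ft_force: [0.0, -0.4, -1.0]
gripper_width: 0.0273
```

```bash
python3 - <<'E'
from h import *
s=bot.read_state(); print(s['tool_pos'],s['orientation'],s['ft_force'])
im=bot.capture('side')[:,:,::-1]; cv2.imwrite('pics/s8z.png',cv2.resize(im[210:330,205:355],None,fx=5,fy=5,interpolation=cv2.INTER_CUBIC))
E
```

```text
[ 0.44303201 -0.23527087  0.08809308] [-3.14018647e+00  2.25847676e-03  3.10664606e+00] [ 0.00777661 -0.35224935 -1.02680812]
```

View pics/s8z.png

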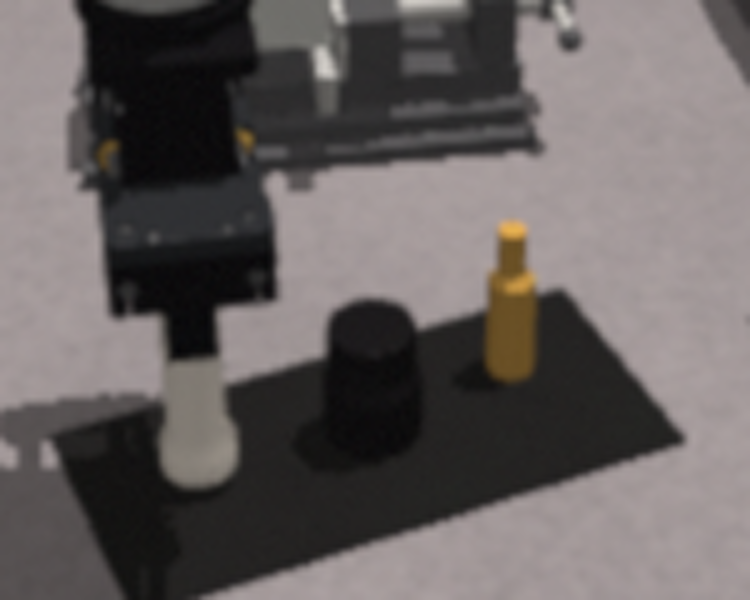

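Still about 6 mm to go; lower gently.

Emit:
{"api": "carry_out", "payload": {"moves": [0, 0, 0.001, 0, 0, 0, 0.002, 0, 0, 0, 0.003, 0, 0, 0, 0.0035, 0, 0, 0, 0.004, 0, 0, 0, 0.0045, 0]}}

```text
clock: 16.75
tool_pos: [0.4421, -0.2347, 0.0821]
orientation: [-3.142, -0.0, 3.107]
ft_force: [0.1, 0.1, -1.8]
gripper_width: 0.0273
```

Emit:
{"api": "carry_out", "payload": {"moves": [0, 0, 0.0005, 0, 0, 0, 0.001, 0]}}

```text
clock: 17.0
tool_pos: [0.4423, -0.2348, 0.0817]
orientation: [-3.142, 0.0, 3.107]
ft_force: [-0.7, 0.9, 3.0]
gripper_width: 0.0274
```

Emit:
{"api": "carry_out", "payload": {"moves": [0, 0, 0.0005, 0, 0, 0, 0.001, 0]}}

```text
clock: 17.25
tool_pos: [0.4426, -0.2349, 0.0817]
orientation: [-3.141, 0.0, 3.106]
ft_force: [-3.3, 2.3, 9.1]
gripper_width: 0.0271
```

Emit:
{"api": "carry_out", "payload": {"moves": [0, 0, -0.001, 0, 0, 0, -0.0015, 0]}}

```text
clock: 17.5
tool_pos: [0.4422, -0.2348, 0.0818]
orientation: [-3.141, 0.0, 3.107]
ft_force: [0.2, 0.4, 0.1]
gripper_width: 0.0276
```

Emit:
{"api": "carry_out", "payload": {"moves": [0, 0, 0, 0, 0, 0, 0, 0, 0, 0, 0, 0, 0, 0, 0, 0, 0, 0, 0, 0], "claw": 0.07}}

```text
clock: 18.12
tool_pos: [0.4421, -0.2347, 0.0816]
orientation: [-3.142, -0.0, 3.107]
ft_force: [-0.0, 0.5, -0.4]
gripper_width: 0.0684
```

Emit:
{"api": "carry_out", "payload": {"moves": [0, 0, -0.01, 0, 0, 0, -0.03, 0, 0, 0, -0.07, 0, 0, 0, -0.12, 0, 0, 0, -0.163, 0, 0, 0, -0.163, 0]}}

```text
clock: 18.88
tool_pos: [0.4442, -0.2361, 0.2506]
orientation: [-3.136, 0.008, 3.107]
ft_force: [-0.2, -0.5, 0.0]
gripper_width: 0.0703
```

```bash
python3 - <<'E'
from h import *
s=bot.read_state(); print(s['tool_pos'],s['orientation'],s['ft_force'])
im=bot.capture('side')[:,:,::-1]; cv2.imwrite('pics/s9z.png',cv2.resize(im[180:330,205:355],None,fx=4,fy=4,interpolation=cv2.INTER_CUBIC))
im=bot.capture('wrist')[:,:,::-1]; cv2.imwrite('pics/w9.png',im)
E
```

```text
[ 0.44418733 -0.23609942  0.25063101] [-3.1362686   0.00842281  3.10659614] [-0.22298963 -0.47744904  0.04908978]
```

View pics/s9z.png

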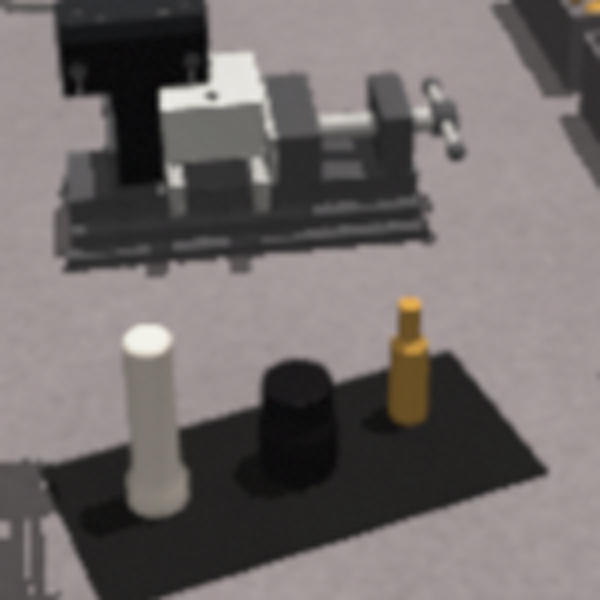

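View pics/w9.png

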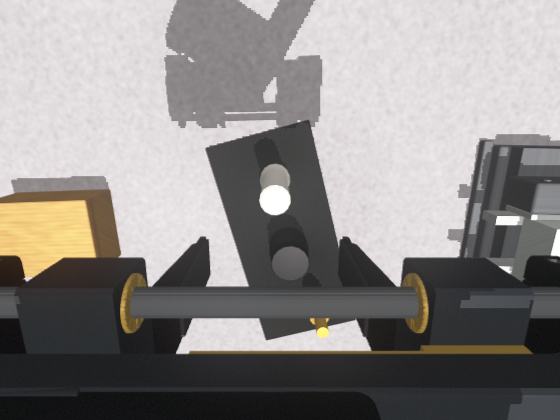

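```bash
python3 - <<'E'
from h import *
S=cam('side');y=np.radians(-2.4);R=np.array([[np.cos(y),-np.sin(y)],[np.sin(y),np.cos(y)]])
for zc in (.115,.07):
  for a,b in [(-.035,-.036),(.035,-.036),(.035,.036)]:
    p=R@[a,b]+[.516,.0635];u=proj(S,[*p,zc]);print(zc,a,b,((u-[205,180])+.5)*4-.5)
im=bot.capture('top')[:,:,::-1];cv2.imwrite('pics/t9z.png',cv2.resize(im[160:270,230:380],None,fx=5,fy=5,interpolation=cv2.INTER_CUBIC))
E
```

```text
0.115 -0.035 -0.036 [155.83385097 108.24148386]
0.115 0.035 -0.036 [257.48243711  99.71187303]
0.115 0.035 0.036 [245.51289124  50.15923552]
0.07 -0.035 -0.036 [159.45426877 163.9330382 ]
0.07 0.035 -0.036 [259.25296116 155.18977641]
0.07 0.035 0.036 [247.40953666 104.00343651]
```

View pics/t9z.png

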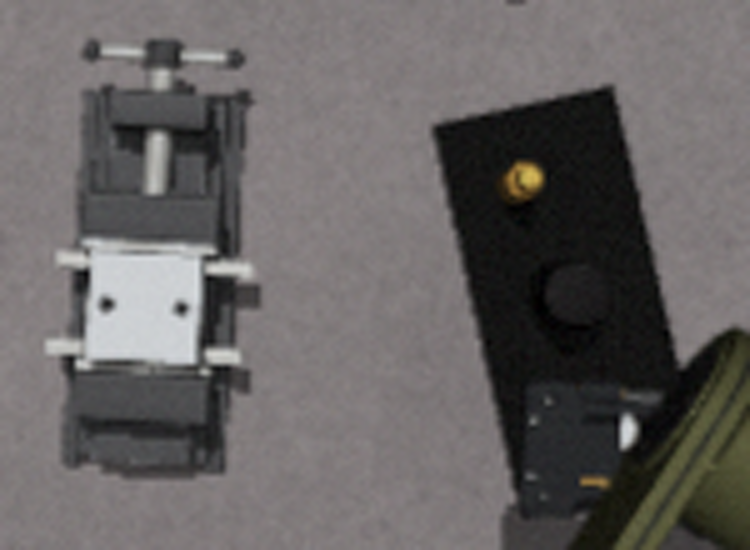

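```bash
python3 -c "
from station import bot
print(bot.hand_in())"
```

```text
the job is handed in; nothing more can be done
None
```

I seated the block with the tamper, checked the moving-jaw parallel, and stood the tamper back upright on the mat. The job was handed in at about 19 s of the 72 s allowed, and no verdict was reported.

- **Pressing:** I gripped the tamper by its handle and pressed the middle of the block in small steps. It sank at about 4–5 N and rocked level at about 7 N. It stopped at the height expected for a seated block. I then built the press up to about 22 N, the highest reading, well under the 40 N limit.
- **Nudge:** I pushed the -y end of the moving-jaw parallel with the tamper head to about 5 N. The force rose steadily with no sign of slipping. The tamper crept about 0.9 mm during the push, which I put down to give in the grip.
- **Last checks:** In the top view the ends of both parallels appear at the same pixels as at the start. The block's upper edge in the side view has the slope expected of a level block. The tamper stands upright where it came from, the jar and drift on the mat are in place, and the gripper is clear of everything.

I could not measure the force on each parallel directly. That the block bears on both is inferred from the firm stop, the 22 N press and the nudge. I did not nudge the fixed-jaw parallel. The two fixed cameras disagreed by about 6 mm on the block's position. I used the wrist and top views, which agreed to 2–3 mm.

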